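# Index the tile jig's stop by feel and lay the test tile against it

## Task

The stop of the wooden tile jig has a hidden index notch under the deck: hold the stop by its black grip, drag it with light downward pressure from its parked end towards the red arrow until it drops into the notch, and leave it fully down there. Then lay the teal test tile flat and square on the jig's deck, centred over the slot and touching the stop on the side of the arrow. Feel your way, never force the stop, and leave the other tiles and the two glaze jars where they are.

Things in the scene. Friction and masses are not known exactly. Their poses are not given: they have to be found in the camera images.
- tile_jig: Fixed low wooden jig, 108 (x) x 338 (y) x 31 mm, grey deck. Origin: centre of its underside; y along it, z up. Deck top at z = 31 mm. A slot 13 mm wide runs along the deck's middle line (x = 0), y = -114 to +114 mm; the stop rides in it. Parked end: +y. Under the deck, either side of the slot, are two level steel ledges that carry the stop's foot; a notch 6 mm deep crosses both, out of sight.
- deck_mid (a point): Middle of the deck's top, on the slot's middle line, 31 mm above the jig's origin. The notch's place changes: the stop's centre is over it somewhere between 52 mm to the -y side and 32 mm to the +y side of this point, along the jig's y. Nothing else in the track stops or catches the foot.
- arrow_end (a point): The -y end of the slot, on the deck's top, 114 mm from the deck's middle, beside the red arrow, which points to -y. The notch floor is 32 mm long (foot: 30 mm); its +y wall is upright, its -y wall a 45 degree ramp, so a stop dragged on jams or rides out. Pressed down, the foot drops in once its rear edge has passed the upright wall; up to 5 mm too far it slides back down the ramp.
- stop: Loose stop, 0.16 to 0.24 kg, captive in the slot (3 mm lift, 1.5 mm side play). Origin: centre of its foot's underside, z up, y along the slot. Foot 42 (x) x 30 (y) x 7 mm under the deck; above it an aluminium block 44 x 24 mm, z = 23 to 35 mm. Riding on the ledges, its origin is 16 mm above the jig's; fully down in the notch 10 mm (block 2 mm over the deck). Parked 85 to 98 mm to +y of the jig's origin.
- stop_grip (a point): Middle of the stop's black upright grip, 16 (x) x 24 (y) x 30 mm, from 45 to 75 mm above the stop's origin (middle 60 mm). It is sprung: pressed down, it sinks towards the block by up to 9 mm at 0.9 N per mm (after 0.9 N), pressing the foot down. Grip it from above on its ribbed faces, across its 24 mm (along y); held across the 16 mm it pivots in the fingers.
- tile_teal: Loose glaze test tile with a teal glazed face, 50 x 50 x 9 mm, lying flat on the table, glaze up. Origin: centre of its underside, z up. Against the stop its centre is 37 mm from the stop's centre towards -y.
- tile_lilac: Loose test tile like it, with a lilac face, 50 x 50 x 9 mm; origin at the centre of its underside. Leave alone.
- tile_orange: Loose test tile like it, with an orange face, 50 x 50 x 9 mm; origin at the centre of its underside. Leave alone.
- glaze_pot_blue: Closed glaze jar, blue with a blue lid, 43 x 43 x 45 mm, standing; origin at the centre of its underside. Leave alone.
- glaze_pot_yellow: Closed glaze jar, yellow with a white lid, 43 x 43 x 49 mm, standing; origin at the centre of its underside. Leave alone.
Not all that is in view belongs to the job. What is shaped like the tile_teal but purple is not meant. There is more than one size of the stop; the one meant has the size given above.

How it is judged:
On the way, in this order (a step that is already met when the one before it is completed fails the run):
1. the stop is fully down in the hidden notch (z of stop in the frame of tile_jig below 0.0122 m and angle between stop's own z axis and vertical below 0.08 rad), for 0.3 s.
2. the teal tile lies on the deck against the stop (all of step 1 and y of tile_teal in the frame of stop between -0.04 and -0.034 m and x of tile_teal in the frame of tile_jig between -0.012 and 0.012 m and z of tile_teal in the frame of tile_jig between 0.028 and 0.034 m and angle between tile_teal's own z axis and vertical below 0.08 rad and (angle between the x axis of tile_teal and the x axis of tile_jig, either way round below 0.12 rad or angle between the x axis of tile_teal and the y axis of tile_jig, either way round below 0.12 rad)), for 0.2 s.
At the end, for the whole second after the job is handed in: Stop fully down in the notch (origin under 12.2 mm above the jig's, upright within 0.08 rad); teal tile flat on the deck, glaze up, within 12 mm of the slot's middle line, square within 0.12 rad, at most 3 mm from the stop on the arrow side; both at rest (all of step 2 and linear speed of each of tile_teal, stop below 0.01 m/s); the robot touches nothing.
It fails at once if the stop is forced: more than 35 N between it and the jig (contact force between stop and tile_jig above 35 N).
It fails at once if another tile is moved by more than 20 mm (distance of any of tile_lilac, tile_orange from where it was at the start of the episode above 0.02 m).
It fails at once if a glaze jar is moved by more than 20 mm or tipped (distance of any of glaze_pot_blue, glaze_pot_yellow from where it was at the start of the episode above 0.02 m or angle between any of glaze_pot_blue, glaze_pot_yellow's own z axis and vertical above 0.3 rad).
It also fails if it takes over 72 s, if anything falls off the work surface, if the arm or the gripper's body presses on something with over 40 N, if the wrist force passes 120 N, or if a joint passes its speed limit or range.

## Robot

A 6-joint arm with a two-finger parallel gripper is mounted at the origin on a cart in front of the work surface, level with it; the furniture and walls round the work are solid. World frame = base frame: x ahead of the robot, y to its left, z up, the work surface at z = 0. Lengths are in m, angles in rad, forces in N, time in s.
With the tool pointing down it reaches from about 0.3 to 0.85 m from the base axis. Payload 4.2 kg.
Tool frame: the origin (TCP) lies at the centre of the arm's flange, where the gripper is bolted on; the fingertips stand 191 mm ahead of it and the grasp point (between the pads) lies 172 mm ahead of it; z points along the fingers, y is the direction in which the jaws open and shut (so a half turn about z gives the same grasp; the last joint's range is limited). The gripper opens to 91 mm and grips with 3 to 60 N. Pads are 32 mm wide; open, the fingers measure 118 mm over their backs; the gripper's body (76 mm by 178 mm) begins 60 mm behind the grasp point.
Start: joints at [1.197, 0.32, 1.565, -0, 1.257, -0.02], TCP at [0.199, 0.539, 0.405] pointing down, gripper open.
Joint ranges: [-3.11, 3.11], [-0.84, 2.01], [0.21, 2.61], [-1.34, 4.49], [0.05, 2.63], [-2.56, 2.56]. Speed limits (rad/s): [2.57, 2.57, 3.14, 3.14, 3.14, 3.14].

## Interface

Orientations are given as a unit quaternion [x, y, z, w].
In Python, from rig import manip gives the robot as it stands. The module is installed in compiled form; this text tells all that it offers.
- The arm moves only by the shell command python3 -m handwheel 'ROWS' [FORCE]. ROWS is JSON, a list of rows, each a list of 7 numbers: the shift along the tool's x, y, z each as a share of 0.25 m, from -1 to 1, then the turn, a rotation vector about the tool's x, y, z each as a share of 180 degrees, from -1 to 1, then the closure, from -1 (fully open) to 1 (shut). In form: [[tx, ty, tz, rx, ry, rz, jaw], ...]. A call has 1 to 12 rows; each row is the pose to reach, as a shift and turn from the pose commanded when the call began, along the tool's axes at that moment, turning the shorter way round; what a row does not reach only later rows make up. A row lasts 1/10 s, in which the tool goes at most 50 mm and 8.59 degrees, less where a joint would pass 70% of its speed; a pose out of reach is approached as far as the arm can. A call with a number of a shift or a turn outside -1 to 1 is refused whole. A call with a gripper value outside its range is refused whole. The fingers move at their own pace and stop on an object; FORCE is the grip in N (left out, the last holds). Time passes only in rows, so rows that repeat a pose let the fingers close. It gives the time, the measured TCP pose, the force and the opening at its end, in the units of the state.
- manip.get_state(): the state, without advancing time (a new reading comes with each control period).
- manip.get_image(name): name is "scene" or "side" or "wrist"; returns (picture, depth): 420x560x3 uint8, red, green, blue; 420x560 float32, m along the optical axis (not along the pixel's ray), 0 where there is no reading.
- manip.camera_info(name): a dict with "mtx" (3x3 intrinsics, pixels), "origin" and "rotation" of the camera in the world. Camera axes: x right, y up, looking along -z (the intrinsics and any distortion apply to the point x, -y, -z); pixel columns grow to the right and rows downward; lengths in m; the calibration is good to about 2 mm. A picture is of the moment at which its call begins: read the wrist's pose just before it. camera_info takes no time and is no camera call; for the wrist camera it gives the pose at the moment of the call.
- manip.job_done(): hands the job in, once; it reports no verdict.
The state is a dict: "time_s": time; "joint_positions": joint angles; "dq": joint speeds; "tau": joint torques, N m; "tool_pos": TCP position; "tcp_rot": TCP orientation; "force": force on the tool from outside, world axes, zero at the start; "ft_torque": the same for the moment, N m; "opening": finger opening in m.
Only numpy, scipy, OpenCV 4.12 (cv2) and the standard library are available. Lean on these libraries where they do the work, as an engineer would, in place of code of your own. Each camera call takes 0.05 s, during which the arm holds its last target.

## Working session

There is one attempt and no reset: what is moved stays moved. The work goes in short steps, Python scripts to look and compute and a shell command to move; the robot and the scene stay as the last step left them, time stands still between calls to the robot, and variables do not carry over. Pictures are saved under pics/ and viewed, and the job is handed in when it is done.

```bash
mkdir -p pics
cat > h.py <<'E'
from rig import manip
import numpy as np, cv2
def snap(n,tag):
    im,d=manip.get_image(n); ci=manip.camera_info(n)
    cv2.imwrite(f'pics/{tag}.png',im[:,:,::-1]); np.savez(f'{tag}.npz',im=im,d=d,K=ci['mtx'],o=ci['origin'],R=ci['rotation'],**({'dist':ci['distortion']} if 'distortion' in ci else {}))
    return im,d,ci
def load(tag): return np.load(f'{tag}.npz')
def ray(z,u,v):
    K=z['K']; D=z['dist'] if 'dist' in z else None
    p=cv2.undistortPoints(np.array([[[u,v]]],float),K,D)[0,0]
    return z['o'],z['R']@np.array([p[0],-p[1],-1.])
def onz(z,u,v,h):
    o,d=ray(z,u,v); return o+d*(h-o[2])/d[2]
def pt(z,u,v):
    o,d=ray(z,u,v); return o+d*z['d'][int(round(v)),int(round(u))]
E
python3 - <<'E'
from h import *
for n in('scene','side','wrist'):
    im,d,ci=snap(n,n+'0'); print(n,{k:np.round(v,4).tolist() if not isinstance(v,str) else v for k,v in ci.items()})
s=manip.get_state();print(s)
E
```

```text
scene {'mtx': [[530.6324, 0.0, 281.3697], [0.0, 530.6324, 209.6305], [0.0, 0.0, 1.0]], 'origin': [-0.1531, -0.4772, 1.111], 'rotation': [0.2822, -0.1677, -0.4716, 0.8185]}
side {'mtx': [[512.1971, 0.0, 274.8284], [0.0, 512.1971, 207.1996], [0.0, 0.0, 1.0]], 'origin': [0.5013, -1.3319, 0.7692], 'rotation': [0.5113, -0.0115, -0.0236, 0.859]}
wrist {'mtx': [[311.0034, 0.0, 279.4347], [0.0, 311.0034, 207.659], [0.0, 0.0, 1.0]], 'origin': [0.1369, 0.5631, 0.3841], 'rotation': [-0.099, -0.0681, 0.5677, 0.8144]}
{'time_s': 0.15, 'joint_positions': array([ 1.19701284e+00,  3.20139902e-01,  1.56538878e+00, -2.27924300e-06,
        1.25740950e+00, -2.00069656e-02]), 'dq': array([ 0.00086257, -0.00259868, -0.00433532,  0.00022565, -0.00069729,
       -0.00046781]), 'tau': array([-7.22627556e-04, -4.12778485e+01, -2.32152665e+01,  7.26757385e-02,
        4.34660318e-02, -1.09177543e-04]), 'tool_pos': array([0.19916232, 0.53927313, 0.4041201 ]), 'tcp_rot': array([ 1.75966862e-01,  9.84395861e-01, -6.59973741e-04, -1.30546134e-04]), 'force': array([-0.24328625, -0.7746954 , -0.48181309]), 'ft_torque': array([-0.02580405,  0.0464273 , -0.01685833]), 'opening': 0.09123760571814803}
```

Rotation is a quaternion; fix the helper and view.

```bash
sed -i "s/z\['R'\]@np/Rot.from_quat(z['R']).as_matrix()@np/; 2a from scipy.spatial.transform import Rotation as Rot" h.py; head -5 h.py
```

```text
from rig import manip
import numpy as np, cv2
from scipy.spatial.transform import Rotation as Rot
def snap(n,tag):
    im,d=manip.get_image(n); ci=manip.camera_info(n)
```

View pics/scene0.png

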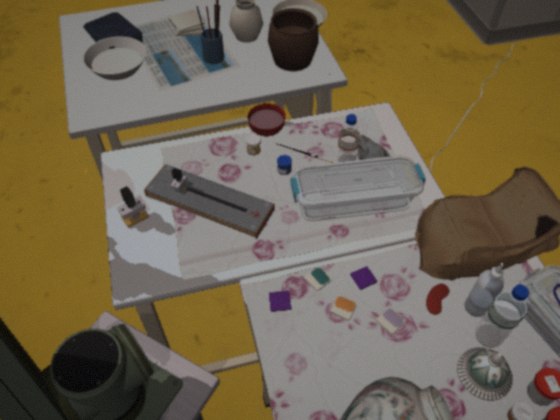

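View pics/side0.png

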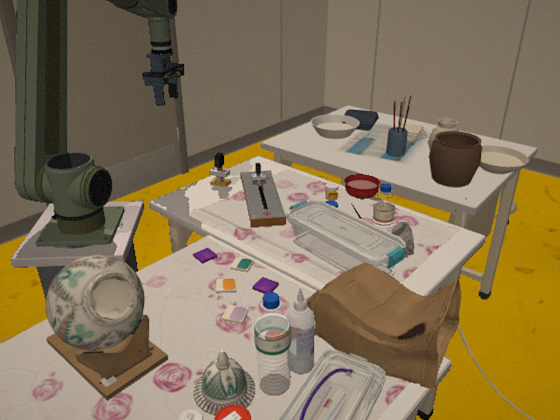

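View pics/wrist0.png

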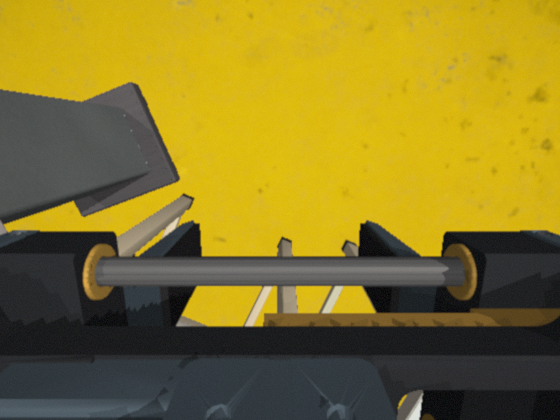

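The scene view shows the jig at about (210,197). One stop is in its slot at (180,180), and a loose, bigger stop-like decoy stands beside it at (130,207). The teal tile is at (318,278), the purple decoys at (280,300) and (363,278), orange at (344,306) and lilac at (390,320). The stop meant is the captive one at the parked end, and the tile meant is the teal one. I'll confirm both in an enlarged crop and measure them.

Run:
```python
from h import *
z=load('scene0'); im=z['im'][:,:,::-1]
a=cv2.resize(im[150:250,100:300],(800,400),interpolation=cv2.INTER_CUBIC)
b=cv2.resize(im[255:340,255:415],(376,200),interpolation=cv2.INTER_CUBIC)
c=cv2.resize(load('side0')['im'][:,:,::-1][140:240,190:300],(220,200),interpolation=cv2.INTER_CUBIC)
o=np.zeros((600,800,3),np.uint8);o[:400]=a;o[400:,:376]=b;o[400:,400:620]=c
cv2.imwrite('pics/crop0.png',o)
for u,v in [(180,172),(177,185),(210,197),(318,278),(344,306),(390,320),(126,192),(130,215),(285,160),(253,145),(200,150),(280,250),(350,145)]:
    print((u,v),np.round(pt(z,u,v),3),np.round(onz(z,u,v,.031),3))
z=load('side0')
for u,v in [(243,265),(258,170),(262,205),(227,285),(221,160)]: print((u,v),np.round(pt(z,u,v),3))
```

```text
(180, 172) [0.531 0.213 0.082] [0.565 0.247 0.031]
(177, 185) [0.51  0.212 0.051] [0.522 0.225 0.031]
(210, 197) [0.547 0.138 0.008] [0.533 0.125 0.031]
(318, 278) [ 0.471 -0.23   0.006] [ 0.457 -0.236  0.031]
(344, 306) [ 0.432 -0.318  0.01 ] [ 0.421 -0.321  0.031]
(390, 320) [ 0.452 -0.424  0.012] [ 0.441 -0.425  0.031]
(126, 192) [0.394 0.271 0.106] [0.434 0.327 0.031]
(130, 215) [0.376 0.263 0.038] [0.38  0.267 0.031]
(285, 160) [0.739 0.015 0.044] [0.75  0.021 0.031]
(253, 145) [0.74  0.119 0.049] [0.755 0.129 0.031]
(200, 150) [0.681 0.266 0.005] [0.661 0.248 0.031]
(280, 250) [ 0.494 -0.111  0.008] [ 0.48  -0.119  0.031]
(350, 145) [ 0.836 -0.132  0.092] [ 0.896 -0.111  0.031]
(243, 265) [ 0.473 -0.237  0.008]
(258, 170) [0.524 0.213 0.072]
(262, 205) [0.531 0.042 0.032]
(227, 285) [ 0.434 -0.318  0.006]
(221, 160) [0.401 0.264 0.089]
```

View pics/crop0.png

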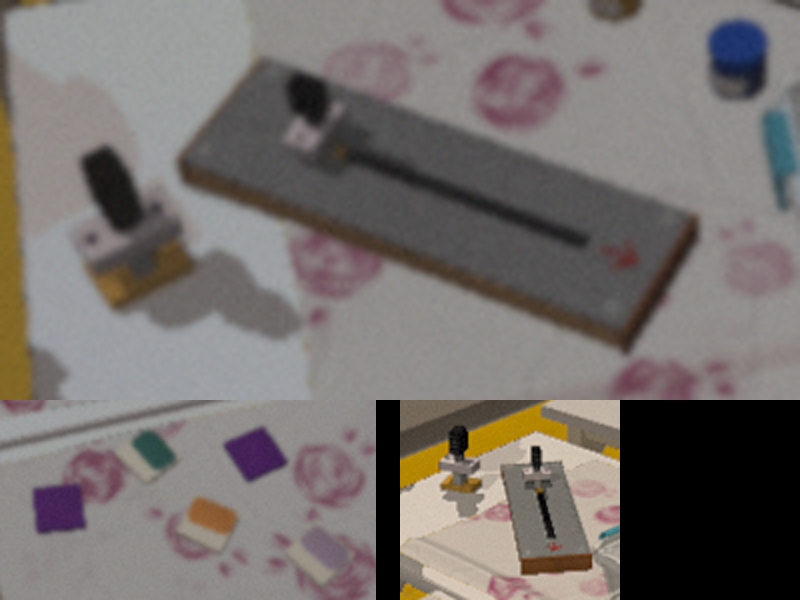

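The crop confirms it. The small stop sits in the slot next to the red arrow's track, at original pixel (180,178); the bigger one at (130,207) is loose on the table. Teal is at (318,278), glazed on one part with a cream strip. Next is the coarse jig pose.

```bash
cat >> h.py <<'E'
def tip(x,y,ang,z):
    """print shift/turn for tcp target xy z with jaw (tool y) dir ang (world, mod pi)"""
    s=manip.get_state(); R=Rot.from_quat(s['tcp_rot']); M=R.as_matrix()
    best=None
    for a in (ang,ang+np.pi):
        yv=np.array([np.cos(a),np.sin(a),0]); zv=np.array([0,0,-1.]); T=np.c_[np.cross(yv,zv),yv,zv]
        rv=(R.inv()*Rot.from_matrix(T)).as_rotvec()
        if best is None or np.linalg.norm(rv)<np.linalg.norm(best): best=rv
    d=M.T@(np.array([x,y,z])-s['tool_pos'])
    print('pos',np.round(s['tool_pos'],4),'j',np.round(s['joint_positions'],2),'rows shift',np.round(d/.25,4),'turn',np.round(best/np.pi,4),'deg',np.round(np.degrees(best),2))
E
python3 - <<'E'
from h import *
z=load('scene0')
P=[onz(z,u,v,.031)[:2] for u,v in [(165.5,165),(274.3,204.5),(256.8,234.5),(145.5,190)]]
P=np.array(P);print(np.round(P,3)); 
for i in range(4):print(round(np.linalg.norm(P[i]-P[(i+1)%4]),3))
c=P.mean(0);yd=(P[0]+P[3]-P[1]-P[2]);yd/=np.linalg.norm(yd);print(c,yd,np.degrees(np.arctan2(yd[1],yd[0])))
g=c+yd*.09;print('stop approx',g, 'slot end',onz(z,247,210,.031))
tip(g[0],g[1]-.0,np.arctan2(yd[1],yd[0]),.40)
E
```

```text
[[ 0.565  0.297]
 [ 0.596 -0.035]
 [ 0.491 -0.046]
 [ 0.466  0.287]]
0.333
0.106
0.333
0.1
[0.52979522 0.1258954 ] [-0.08446751  0.99642623] 94.84540511023356
stop approx [0.52219315 0.21557376] slot end [0.54495777 0.01721953 0.031     ]
pos [0.1992 0.5393 0.4041] j [ 1.2   0.32  1.57 -0.    1.26 -0.02] rows shift [-1.6607 -0.7669  0.0175] turn [-4.000e-04 -1.000e-04 -1.395e-01] deg [-8.000e-02 -2.000e-02 -2.512e+01]
```

```bash
python3 -m handwheel '[[-1,-0.46,0,0,0,-0.1395,-1],[-1,-0.46,0,0,0,-0.1395,-1],[-1,-0.46,0,0,0,-0.1395,-1],[-1,-0.46,0,0,0,-0.1395,-1],[-1,-0.46,0,0,0,-0.1395,-1],[-1,-0.46,0,0,0,-0.1395,-1],[-1,-0.46,0,0,0,-0.1395,-1],[-1,-0.46,0,0,0,-0.1395,-1]]' 20
python3 - <<'E'
from h import *
tip(.522,.2156,np.radians(94.85),.40)
E
```

```text
time_s: 0.95
tool_pos: [0.3942, 0.3444, 0.4045]
tcp_rot: [-0.041, 0.999, 0.0, -0.0]
force: [0.1, 0.1, -0.7]
opening: 0.091
pos [0.3942 0.3444 0.4045] j [ 0.7   0.24  1.68  0.    1.22 -0.96] rows shift [-0.467  -0.5555  0.0175] turn [ 0.0001 -0.0003 -0.0007] deg [ 0.01 -0.05 -0.13]
```

```bash
python3 -m handwheel '[[-0.467,-0.555,0.0175,0,0,0,-1],[-0.467,-0.555,0.0175,0,0,0,-1],[-0.467,-0.555,0.0175,0,0,0,-1],[-0.467,-0.555,0.0175,0,0,0,-1],[-0.467,-0.555,0.0175,0,0,0,-1],[-0.467,-0.555,0.0175,0,0,0,-1]]'
python3 - <<'E'
from h import *
snap('wrist','w1'); snap('scene','s1')
z=load('w1');print(z['o'],Rot.from_quat(z['R']).as_matrix().round(2))
a=cv2.imread('pics/w1.png');b=cv2.imread('pics/s1.png')[130:270,80:320]
b=cv2.resize(b,None,fx=2,fy=2)
o=np.zeros((420+0,800,3),np.uint8);o[:,:560]=a;o[:280,560:]=b[:,100:340];cv2.imwrite('pics/w1c.png',o)
E
```

```text
time_s: 1.55
tool_pos: [0.5215, 0.2173, 0.4]
tcp_rot: [-0.042, 0.999, 0.0, -0.001]
force: [-0.3, 0.3, 0.3]
opening: 0.0912
[0.45497469 0.21291528 0.38016788] [[-0.09 -0.97 -0.24]
 [ 1.   -0.08 -0.02]
 [-0.   -0.24  0.97]]
```

View pics/w1c.png

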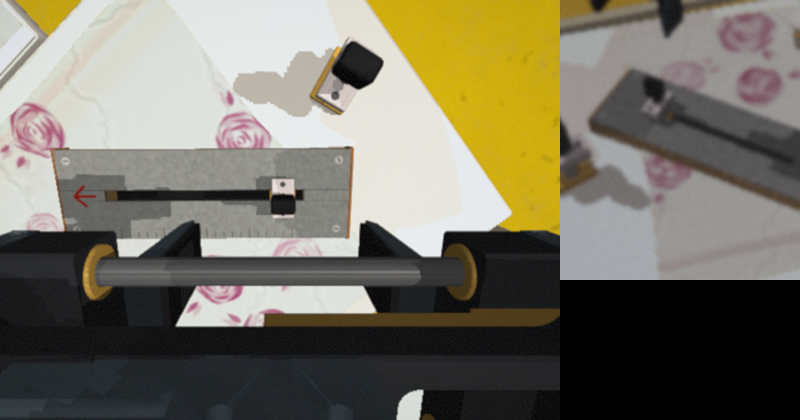

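The wrist view shows the jig with its arrow at (84,196) and the slot from (106,195) to (303,195). The stop's block is at (283,186) and its grip at (284,203).

Run:
```python
from h import *
z=load('w1'); im=z['im'];d=z['d']
# back-project all pixels
v,u=np.mgrid[0:420,0:560]
K=z['K'];n=np.stack([(u-K[0,2])/K[0,0],-(v-K[1,2])/K[1,1],-np.ones_like(u,float)],-1)*d[...,None]
P=n@Rot.from_quat(z['R']).as_matrix().T+z['o']
roi=np.zeros((420,560),bool);roi[140:240,50:370]=1
deck=roi&(abs(P[...,2]-.031)<.012)
print('deck z med',np.median(P[deck][:,2]))
m=deck.astype(np.uint8)
m=cv2.morphologyEx(m,cv2.MORPH_CLOSE,np.ones((25,25)))
c=max(cv2.findContours(m,0,2)[0],key=cv2.contourArea);print('rect px',cv2.minAreaRect(c))
for px in [(66,149),(353,148),(349,238),(71,238),(106,195),(303,195),(84,196)]: print(px,np.round(onz(z,*px,.031),4),np.round(pt(z,*px),4))
r2=np.zeros((420,560),bool);r2[170:222,262:305]=1
for lo,hi,h in[(.08,.1,.091),(.044,.06,.051)]:
    k=r2&(P[...,2]>lo)&(P[...,2]<hi)
    print(h,k.sum(),np.median(P[k],0).round(4),'u',u[k].min(),u[k].max(),'v',v[k].min(),v[k].max(), 'xy range',np.percentile(P[k],[3,97],axis=0).round(4).tolist())
    mm=cv2.minAreaRect(np.argwhere(k)[:,::-1].astype(np.int32));print(mm,np.round(onz(z,*mm[0],h),4))
cv2.imwrite('pics/w1z.png',cv2.resize(cv2.imread('pics/w1.png')[130:250,40:370],None,fx=2.4,fy=2.4,interpolation=cv2.INTER_CUBIC))
```

```text
deck z med 0.031207717245097327
rect px ((201.7961883544922, 192.98789978027344), (91.99116516113281, 303.02008056640625), 89.61418151855469)
(66, 149) [ 0.4938 -0.0204  0.031 ] [ 0.4956 -0.0315  0.0145]
(353, 148) [0.4654 0.2953 0.031 ] [0.4655 0.2958 0.0289]
(349, 238) [0.5697 0.3055 0.031 ] [0.5793 0.3132 0.0018]
(71, 238) [ 0.5981 -0.0224  0.031 ] [0.4878 0.1589 0.3   ]
(106, 195) [0.5422 0.0212 0.031 ] [0.5431 0.0193 0.0276]
(303, 195) [0.5228 0.2458 0.031 ] [0.5247 0.2467 0.0213]
(84, 196) [ 0.5456 -0.0039  0.031 ] [ 0.5453 -0.0034  0.0319]
0.091 445 [0.523  0.2217 0.0907] u 270 295 v 197 214 xy range [[0.5163, 0.2104, 0.0821], [0.5313, 0.2331, 0.0923]]
((282.5, 205.5), (17.0, 25.0), 90.0) [0.523  0.2217 0.091 ]
0.051 419 [0.5123 0.2214 0.0512] u 272 293 v 178 217 xy range [[0.5027, 0.2102, 0.0494], [0.5452, 0.2328, 0.0525]]
((282.5, 197.5), (39.0, 21.0), 90.0) [0.5236 0.2222 0.051 ]
```

View pics/w1z.png

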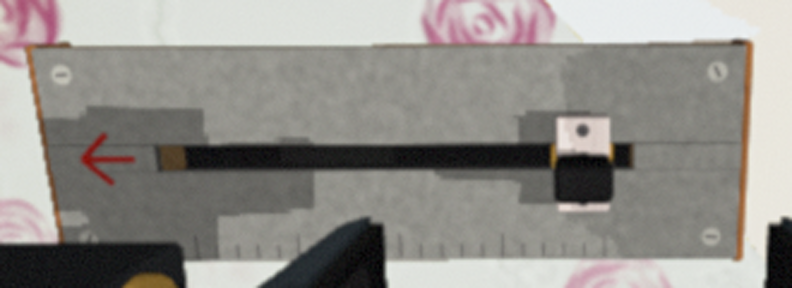

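Run:
```python
from h import *
tip(.5238,.2218,np.radians(94.94),.248)
```

```text
pos [0.5209 0.2179 0.4003] j [ 0.38  0.31  1.6   0.    1.24 -1.28] rows shift [-0.0134  0.0142  0.609 ] turn [ 0.0002 -0.0003  0.0001] deg [ 0.03 -0.05  0.01]
```

```bash
python3 -m handwheel '[[-0.0134,0.0142,0.2,0,0,0,-1],[-0.0134,0.0142,0.36,0,0,0,-1],[-0.0134,0.0142,0.48,0,0,0,-1],[-0.0134,0.0142,0.55,0,0,0,-1],[-0.0134,0.0142,0.6,0,0,0,-1],[-0.0134,0.0142,0.608,0,0,0,-1],[-0.0134,0.0142,0.608,0,0,0,-1],[-0.0134,0.0142,0.608,0,0,0,-1]]'
python3 - <<'E'
from h import *
snap('wrist','w2');snap('side','d2');print(manip.get_state()['tool_pos'])
a=cv2.imread('pics/w2.png');b=cv2.resize(cv2.imread('pics/d2.png')[130:230,200:320],(240,200))
o=np.zeros((420,800,3),np.uint8);o[:,:560]=a;o[:200,560:]=b;cv2.imwrite('pics/w2c.png',o)
E
```

```text
time_s: 2.45
tool_pos: [0.5252, 0.2208, 0.2496]
tcp_rot: [-0.042, 0.999, 0.0, 0.001]
force: [-0.3, -0.4, -0.5]
opening: 0.0914
[0.52523686 0.22053296 0.24957525]
```

View pics/w2c.png

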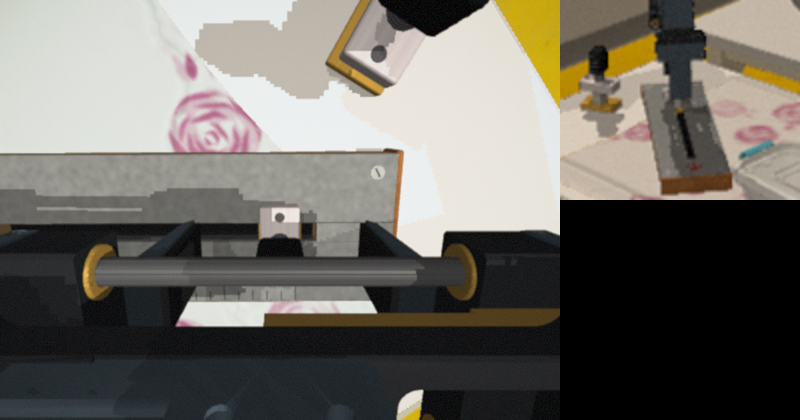

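The block at (280,222) and the grip at (280,248) are centred between the fingers. Closing now.

```bash
python3 -m handwheel '[[0,0,0,0,0,0,0.2],[0,0,0,0,0,0,0.4],[0,0,0,0,0,0,0.6],[0,0,0,0,0,0,1],[0,0,0,0,0,0,1],[0,0,0,0,0,0,1],[0,0,0,0,0,0,1],[0,0,0,0,0,0,1]]' 25
python3 - <<'E'
from h import *
s=manip.get_state();print(s['tool_pos'],s['force'],s['opening'])
E
```

```text
time_s: 3.35
tool_pos: [0.525, 0.2203, 0.2483]
tcp_rot: [-0.042, 0.999, 0.0, -0.0]
force: [-0.4, 0.1, -0.1]
opening: 0.0301
[0.52497013 0.22031993 0.24833598] [-0.4247917   0.09906805 -0.12702168] 0.030084445194186127
```

```bash
python3 -m handwheel '[[0,0,0,0,0,0,1],[0,0,0,0,0,0,1],[0,0,0,0,0,0,1],[0,0,0,0,0,0,1]]'
python3 - <<'E'
from h import *
s=manip.get_state();print(s['tool_pos'],s['force'],s['ft_torque'],s['opening'])
E
```

```text
time_s: 3.75
tool_pos: [0.525, 0.2203, 0.2484]
tcp_rot: [-0.042, 0.999, 0.0, 0.0]
force: [-0.1, 0.6, -0.3]
opening: 0.024
[0.52497621 0.2203291  0.24842107] [-0.13612983  0.55826532 -0.29127048] [ 0.04071355  0.03506356 -0.06122935] 0.024030740558952886
```

Gripped at 24.0 mm opening. I'll press down gently in two stages and read the force.

```bash
cat > st.py <<'E'
from rig import manip; import numpy as np
s=manip.get_state();p=s['tool_pos'];y=np.array([-.0861,.9963]);x=np.array([.9963,.0861])
r=p[:2]-[.5325,.1335];print('  y_jig %.1f x_jig %.1f z %.1f F'%(r@y*1e3,r@x*1e3,p[2]*1e3),np.round(s['force'],2),'Fy %.2f'%(s['force'][:2]@y),round(s['opening']*1e3,1))
E
python3 -m handwheel '[[0,0,0.006,0,0,0,1],[0,0,0.012,0,0,0,1],[0,0,0.012,0,0,0,1]]' >/dev/null; python3 st.py
python3 -m handwheel '[[0,0,0.006,0,0,0,1],[0,0,0.012,0,0,0,1],[0,0,0.012,0,0,0,1]]'>/dev/null; python3 st.py
```

```text
y_jig 87.2 x_jig -0.0 z 245.5 F [-1.22  0.6   3.7 ] Fy 0.70 23.7
  y_jig 87.2 x_jig -0.0 z 242.6 F [-2.22  0.68  5.24] Fy 0.87 24.1
```

```bash
python3 -m handwheel '[[0,-0.01,0.004,0,0,0,1],[0,-0.03,0.004,0,0,0,1],[0,-0.05,0.004,0,0,0,1],[0,-0.07,0.004,0,0,0,1],[0,-0.09,0.004,0,0,0,1],[0,-0.11,0.004,0,0,0,1],[0,-0.13,0.004,0,0,0,1],[0,-0.15,0.004,0,0,0,1],[0,-0.17,0.004,0,0,0,1],[0,-0.184,0.004,0,0,0,1],[0,-0.184,0.004,0,0,0,1]]'; python3 st.py
```

```text
time_s: 5.45
tool_pos: [0.5296, 0.1749, 0.2423]
tcp_rot: [-0.042, 0.999, 0.001, 0.002]
force: [0.2, 2.3, 6.1]
opening: 0.0238
  y_jig 41.5 x_jig 0.7 z 242.3 F [0.24 2.28 6.09] Fy 2.25 23.8
```

```bash
cat >> st.py <<'E'
import sys
sys.exit(1 if (s['force'][2]<3.6 or abs(s['force'][:2]@y)>9) else 0)
E
python3 -m handwheel '[[0,-0.004,0,0,0,0,1],[0,-0.008,0,0,0,0,1]]'>/dev/null; python3 st.py &&
python3 -m handwheel '[[0,-0.004,0,0,0,0,1],[0,-0.008,0,0,0,0,1]]'>/dev/null && python3 st.py &&
python3 -m handwheel '[[0,-0.004,0,0,0,0,1],[0,-0.008,0,0,0,0,1]]'>/dev/null && python3 st.py &&
python3 -m handwheel '[[0,-0.004,0,0,0,0,1],[0,-0.008,0,0,0,0,1]]'>/dev/null && python3 st.py &&
python3 -m handwheel '[[0,-0.004,0,0,0,0,1],[0,-0.008,0,0,0,0,1]]'>/dev/null && python3 st.py &&
python3 -m handwheel '[[0,-0.004,0,0,0,0,1],[0,-0.008,0,0,0,0,1]]'>/dev/null && python3 st.py &&
python3 -m handwheel '[[0,-0.004,0,0,0,0,1],[0,-0.008,0,0,0,0,1]]'>/dev/null && python3 st.py &&
python3 -m handwheel '[[0,-0.004,0,0,0,0,1],[0,-0.008,0,0,0,0,1]]'>/dev/null && python3 st.py
```

```text
y_jig 40.0 x_jig 0.7 z 242.3 F [-0.69  4.42  5.33] Fy 4.46 23.8
  y_jig 38.0 x_jig 0.7 z 242.3 F [0.58 4.1  5.65] Fy 4.04 23.8
  y_jig 36.0 x_jig 0.7 z 242.3 F [0.19 4.25 6.43] Fy 4.22 24.2
  y_jig 34.0 x_jig 0.7 z 242.3 F [-0.38  4.53  7.64] Fy 4.54 24.0
  y_jig 32.0 x_jig 0.7 z 242.3 F [-0.09  4.53  5.48] Fy 4.53 24.0
  y_jig 30.0 x_jig 0.7 z 242.3 F [0.09 4.53 5.72] Fy 4.50 23.9
  y_jig 28.1 x_jig 0.7 z 242.3 F [-0.84  4.35  5.66] Fy 4.40 24.0
  y_jig 26.0 x_jig 0.7 z 242.3 F [-0.81  4.73  5.68] Fy 4.78 23.9
```

```bash
python3 -m handwheel '[[0,-0.004,0,0,0,0,1],[0,-0.008,0,0,0,0,1]]'>/dev/null; python3 st.py &&
python3 -m handwheel '[[0,-0.004,0,0,0,0,1],[0,-0.008,0,0,0,0,1]]'>/dev/null && python3 st.py &&
python3 -m handwheel '[[0,-0.004,0,0,0,0,1],[0,-0.008,0,0,0,0,1]]'>/dev/null && python3 st.py &&
python3 -m handwheel '[[0,-0.004,0,0,0,0,1],[0,-0.008,0,0,0,0,1]]'>/dev/null && python3 st.py &&
python3 -m handwheel '[[0,-0.004,0,0,0,0,1],[0,-0.008,0,0,0,0,1]]'>/dev/null && python3 st.py &&
python3 -m handwheel '[[0,-0.004,0,0,0,0,1],[0,-0.008,0,0,0,0,1]]'>/dev/null && python3 st.py &&
python3 -m handwheel '[[0,-0.004,0,0,0,0,1],[0,-0.008,0,0,0,0,1]]'>/dev/null && python3 st.py &&
python3 -m handwheel '[[0,-0.004,0,0,0,0,1],[0,-0.008,0,0,0,0,1]]'>/dev/null && python3 st.py &&
python3 -m handwheel '[[0,-0.004,0,0,0,0,1],[0,-0.008,0,0,0,0,1]]'>/dev/null && python3 st.py &&
python3 -m handwheel '[[0,-0.004,0,0,0,0,1],[0,-0.008,0,0,0,0,1]]'>/dev/null && python3 st.py &&
python3 -m handwheel '[[0,-0.004,0,0,0,0,1],[0,-0.008,0,0,0,0,1]]'>/dev/null && python3 st.py &&
python3 -m handwheel '[[0,-0.004,0,0,0,0,1],[0,-0.008,0,0,0,0,1]]'>/dev/null && python3 st.py &&
python3 -m handwheel '[[0,-0.004,0,0,0,0,1],[0,-0.008,0,0,0,0,1]]'>/dev/null && python3 st.py &&
python3 -m handwheel '[[0,-0.004,0,0,0,0,1],[0,-0.008,0,0,0,0,1]]'>/dev/null && python3 st.py
```

```text
y_jig 24.1 x_jig 0.6 z 242.3 F [-0.15  4.3   5.55] Fy 4.30 23.7
  y_jig 22.1 x_jig 0.6 z 242.3 F [-1.85  3.4   5.69] Fy 3.54 23.8
  y_jig 20.0 x_jig 0.6 z 242.2 F [-0.13  3.91  5.4 ] Fy 3.90 23.9
  y_jig 18.0 x_jig 0.6 z 242.3 F [-0.03  4.83  5.78] Fy 4.82 23.8
  y_jig 16.0 x_jig 0.6 z 242.3 F [-0.12  3.9   5.72] Fy 3.89 23.8
  y_jig 14.1 x_jig 0.6 z 242.2 F [-0.99  4.6   5.76] Fy 4.67 23.5
  y_jig 12.0 x_jig 0.6 z 242.2 F [-0.53  3.59  5.35] Fy 3.62 23.5
  y_jig 10.0 x_jig 0.6 z 242.2 F [0.05 4.92 5.68] Fy 4.90 23.9
  y_jig 8.0 x_jig 0.6 z 242.2 F [0.56 3.88 5.52] Fy 3.82 24.2
  y_jig 5.6 x_jig 0.2 z 241.4 F [0.83 5.03 1.93] Fy 4.94 23.9
```

The Fz dropped from 5.6 to 1.9 N at y ≈ 5.6 mm, which looks like the notch. I'll hold and re-read, then press lightly.

```bash
python3 -m handwheel '[[0,0,0,0,0,0,1],[0,0,0,0,0,0,1]]'>/dev/null; python3 st.py
python3 -m handwheel '[[0,0,0.006,0,0,0,1],[0,0,0.012,0,0,0,1],[0,0,0.012,0,0,0,1]]'>/dev/null; python3 st.py
```

```text
y_jig 5.6 x_jig 0.2 z 241.4 F [0.96 5.11 1.99] Fy 5.01 23.4
  y_jig 5.6 x_jig 0.3 z 238.6 F [1.44 4.77 3.56] Fy 4.62 23.8
```

```bash
python3 -m handwheel '[[0,0.004,0,0,0,0,1],[0,0.004,0,0,0,0,1]]'>/dev/null; python3 st.py
python3 - <<'E'
from h import *
snap('side','d3');snap('wrist','w3')
a=cv2.imread('pics/w3.png');b=cv2.resize(cv2.imread('pics/d3.png')[140:230,230:290],(240,360))
o=np.zeros((420,800,3),np.uint8);o[:,:560]=a;o[:360,560:]=b;cv2.imwrite('pics/w3c.png',o)
E
```

```text
y_jig 6.2 x_jig 0.2 z 238.7 F [1.71 3.14 4.38] Fy 2.98 23.9
```

View pics/w3c.png

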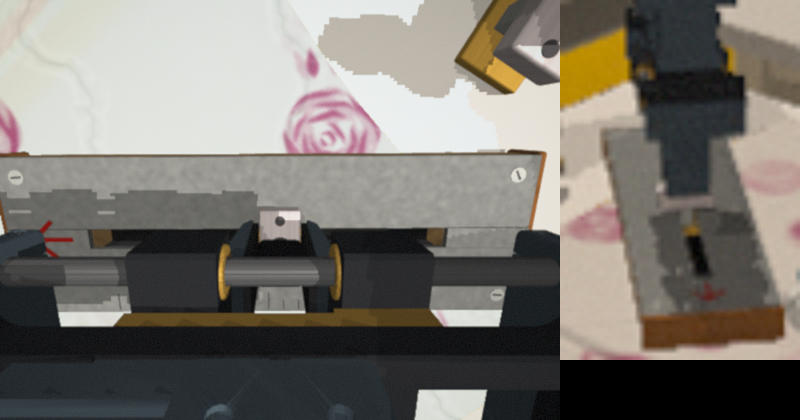

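Both views show the block at (280,218) seated low. I'll check its height from depth: fully down is 45 mm, riding is 51 mm.

Run:
```python
from h import *
z=load('w3')
P=np.array([pt(z,u,v) for u in range(264,297,3) for v in (212,214,216,228,232)]);print(np.round(np.percentile(P[:,2],[10,50,90]),4))
for u in (266,272,288,294):print(u,[round(float(pt(z,u,v)[2]),4) for v in(212,220,228)])
print('deck',np.median([pt(z,u,185)[2] for u in range(200,360,5)]))
```

```text
[0.0442 0.045  0.046 ]
266 [0.0451, 0.0458, 0.0458]
272 [0.045, 0.0444, 0.0447]
288 [0.046, 0.0457, 0.0444]
294 [0.0449, 0.0441, 0.0467]
deck 0.030796759282606598
```

The block top is at 45.0 mm, so the stop is fully down. I'll relax the press, open and retreat upward.

```bash
python3 -m handwheel '[[0,0,-0.006,0,0,0,1],[0,0,-0.012,0,0,0,1],[0,0,-0.012,0,0,0,0.2],[0,0,-0.012,0,0,0,-0.5],[0,0,-0.012,0,0,0,-1],[0,0,-0.012,0,0,0,-1],[0,0,-0.012,0,0,0,-1]]'; python3 st.py
python3 -m handwheel '[[0,0,-0.05,0,0,0,-1],[0,0,-0.2,0,0,0,-1],[0,0,-0.35,0,0,0,-1],[0,0,-0.5,0,0,0,-1],[0,0,-0.62,0,0,0,-1],[0,0,-0.62,0,0,0,-1]]'
python3 - <<'E'
from h import *
snap('wrist','w4')
# tile estimate from scene
z=load('scene0');hs=cv2.cvtColor(z['im'],cv2.COLOR_RGB2HSV)
for n,(u,v) in dict(teal=(314,280),orange=(343,308),lilac=(389,323)).items(): print(n,onz(z,u,v,.009).round(3))
E
```

```text
time_s: 10.55
tool_pos: [0.5316, 0.1395, 0.2411]
tcp_rot: [-0.042, 0.999, -0.0, -0.0]
force: [-0.4, 0.1, -0.7]
opening: 0.0607
  y_jig 6.0 x_jig -0.4 z 241.1 F [-0.36  0.12 -0.65] Fy 0.15 60.7
time_s: 11.15
tool_pos: [0.5324, 0.1398, 0.4022]
tcp_rot: [-0.042, 0.999, 0.001, 0.005]
force: [-0.6, 0.4, 0.7]
opening: 0.0912
teal [ 0.459 -0.225  0.009]
orange [ 0.427 -0.318  0.009]
lilac [ 0.445 -0.425  0.009]
```

View pics/w4.png

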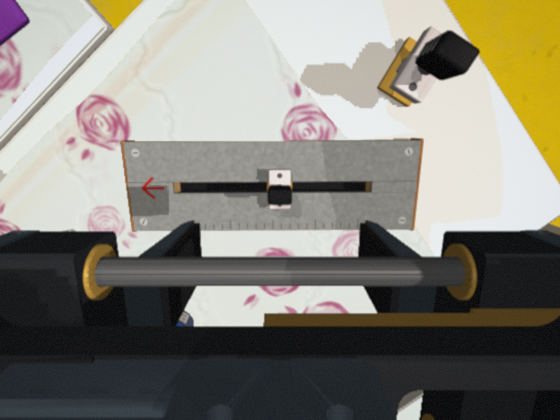

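The stop is seated with the block at (280,177) and the grip at (279,197). The slot runs from about (174,187) to (372,187). I'll refine the stop pose, then move over the teal tile.

```bash
cat >> h.py <<'E'
def cloud(z):
    v,u=np.mgrid[0:420,0:560];K=z['K'];d=z['d']
    n=np.stack([(u-K[0,2])/K[0,0],-(v-K[1,2])/K[1,1],-np.ones_like(u,float)],-1)*d[...,None]
    return n@Rot.from_quat(z['R']).as_matrix().T+z['o'],u,v
E
python3 - <<'E'
from h import *
z=load('w4');P,u,v=cloud(z)
for px in [(173.5,187),(372.5,187)]:print(px,onz(z,*px,.031).round(4))
r=(u>255)&(u<305)&(v>160)&(v<225)
for lo,hi,h in[(.079,.092,.085),(.040,.052,.045)]:
    k=r&(P[...,2]>lo)&(P[...,2]<hi);mm=cv2.minAreaRect(np.argwhere(k)[:,::-1].astype(np.int32));print(h,k.sum(),np.median(P[k],0).round(4),mm,onz(z,*mm[0],h).round(4),np.percentile(P[k],[2,98],axis=0).round(4).tolist())
# deck edges fit
k=(abs(P[...,2]-.031)<.006)&(v<225)&(v>130)&(u>110)&(u<430)
for c in range(140,410,30):
    vv=np.where(k[:,c])[0]; print(c,vv.min(),onz(z,c,vv.min()-.5,.031).round(4),end=';')
print();cv2.imwrite('pics/w4z.png',cv2.resize(cv2.imread('pics/w4.png')[135:235,115:435],None,fx=2.5,fy=2.5,interpolation=cv2.INTER_CUBIC))
tip(.50,-.05,np.radians(94.94),.40)
E
```

```text
(173.5, 187) [0.5392 0.0205 0.031 ]
(372.5, 187) [0.5201 0.2456 0.031 ]
0.085 367 [0.5297 0.1404 0.0819] ((279.5, 197.0), (16.0, 23.0), 90.0) [0.529  0.1404 0.085 ] [[0.5224, 0.1293, 0.0793], [0.5376, 0.1516, 0.0835]]
0.045 402 [0.518  0.1399 0.0422] ((279.5, 189.0), (38.0, 21.0), 90.0) [0.5287 0.1404 0.045 ] [[0.5083, 0.128, 0.0405], [0.551, 0.1516, 0.0437]]
140 142 [ 0.4916 -0.0161  0.031 ];170 142 [0.4889 0.0166 0.031 ];200 142 [0.4861 0.0494 0.031 ];230 141 [0.4822 0.0821 0.031 ];260 141 [0.4794 0.1148 0.031 ];290 141 [0.4767 0.1475 0.031 ];320 141 [0.4739 0.1802 0.031 ];350 141 [0.4711 0.2129 0.031 ];380 141 [0.4683 0.2456 0.031 ];
pos [0.5319 0.1396 0.3994] j [ 0.24  0.28  1.63  0.    1.22 -1.42] rows shift [ 0.191  -0.7451 -0.0041] turn [ 0.0003  0.0019 -0.0005] deg [ 0.05  0.34 -0.1 ]
```

View pics/w4z.png

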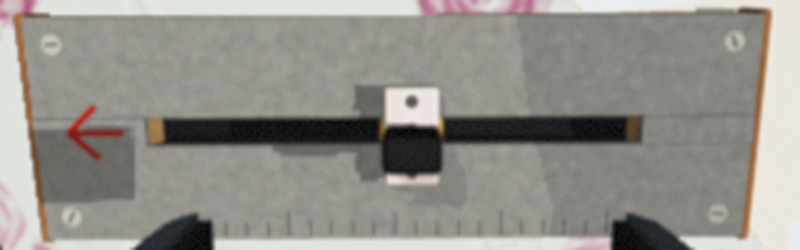

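That frame was taken while the arm was still swinging: block depth reads 42 mm, a bias of about 3 mm. For placing I'll rely on the grasp-derived stop position, y_jig = 6.0 mm. Now move above the teal tile, turning the jaws to lie across the jig.

```bash
python3 -m handwheel '[[0.2,-1,0,0,0,0.5,-1],[0.2,-1,0,0,0,0.5,-1],[0.2,-1,0,0,0,0.5,-1],[0.2,-1,0,0,0,0.5,-1],[0.2,-1,0,0,0,0.5,-1],[0.2,-1,0,0,0,0.5,-1],[0.2,-1,0,0,0,0.5,-1],[0.2,-1,0,0,0,0.5,-1],[0.2,-1,0,0,0,0.5,-1],[0.2,-1,0,0,0,0.5,-1],[0.2,-1,0,0,0,0.5,-1]]'
python3 - <<'E'
from h import *
tip(.463,-.225,np.radians(4.94),.36)
E
```

```text
time_s: 12.3
tool_pos: [0.5026, -0.1137, 0.395]
tcp_rot: [0.678, 0.735, -0.001, -0.001]
force: [-0.0, 0.7, -0.6]
opening: 0.0913
pos [ 0.5026 -0.1137  0.395 ] j [-0.24  0.23  1.71  0.    1.2  -0.32] rows shift [-0.4313 -0.1931  0.1402] turn [-0.001  -0.0003 -0.002 ] deg [-0.17 -0.06 -0.35]
```

```bash
python3 -m handwheel '[[-0.431,-0.193,0.14,0,0,0,-1],[-0.431,-0.193,0.14,0,0,0,-1],[-0.431,-0.193,0.14,0,0,0,-1],[-0.431,-0.193,0.14,0,0,0,-1],[-0.431,-0.193,0.14,0,0,0,-1]]'
python3 - <<'E'
from h import *
snap('wrist','w5');print(manip.get_state()['tool_pos'],np.abs(manip.get_state()['dq']).max())
E
```

```text
time_s: 12.8
tool_pos: [0.4638, -0.2252, 0.3605]
tcp_rot: [0.677, 0.736, 0.0, -0.001]
force: [0.7, 1.0, 0.8]
opening: 0.0911
[ 0.46409393 -0.22466754  0.3609496 ] 0.01813379911615218
```

View pics/w5.png

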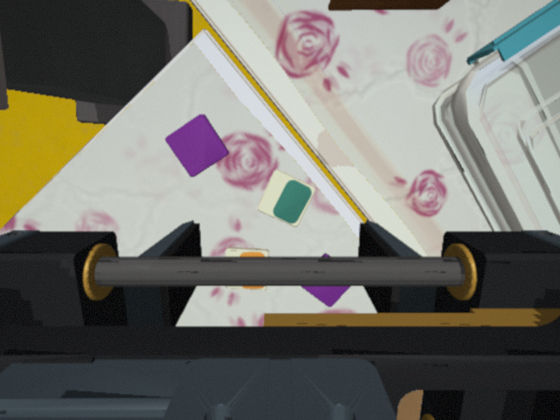

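The teal tile sits at about (287,197): a cream body with a teal patch on its right part. There is a gap between the two tables to its upper right, and the orange tile is at (250,256). I'll segment the tile by height.

Run:
```python
from h import *
z=load('w5');P,u,v=cloud(z)
r=(u>245)&(u<330)&(v>155)&(v<232)
print('table z',np.median(P[r][:,2]))
k=(r&(P[...,2]>np.median(P[(u>330)&(u<345)&(v>170)&(v<225)][:,2])+.0045)).astype(np.uint8)
k=cv2.morphologyEx(k,cv2.MORPH_OPEN,np.ones((3,3)))
c=max(cv2.findContours(k,0,1)[0],key=cv2.contourArea);mm=cv2.minAreaRect(c);print(mm,cv2.boxPoints(mm).round(1).tolist())
hs=cv2.cvtColor(z['im'],cv2.COLOR_RGB2HSV);t=((hs[...,0]>65)&(hs[...,0]<100)&(hs[...,1]>90)&r).astype(np.uint8)
ct=max(cv2.findContours(t,0,1)[0],key=cv2.contourArea);mt=cv2.minAreaRect(ct);print('teal',mt)
C=np.array([onz(z,*p,.009)[:2] for p in cv2.boxPoints(mm)]);print(C.round(4),C.mean(0),[np.linalg.norm(C[i]-C[i-1]).round(4) for i in range(4)],[np.degrees(np.arctan2(*(C[i]-C[i-1])[::-1])).round(1) for i in range(4)])
im=z['im'][:,:,::-1].copy();g=cv2.resize(im[150:240,235:345],None,fx=6,fy=6,interpolation=cv2.INTER_CUBIC)
cv2.polylines(g,[((cv2.boxPoints(mm)+.5-[235,150])*6).astype(np.int32)],True,(0,0,255),1);cv2.imwrite('pics/w5z.png',g)
```

```text
table z 0.0014306515134477893
((285.93389892578125, 198.2193145751953), (45.67437744140625, 45.2856559753418), 24.904766082763672) [[255.6999969482422, 209.10000610351562], [274.79998779296875, 168.10000610351562], [316.20001220703125, 187.3000030517578], [297.1000061035156, 228.39999389648438]]
teal ((292.0000305175781, 201.50001525878906), (25.491174697875977, 39.35479736328125), 26.56505012512207)
[[ 0.4397 -0.2421]
 [ 0.4569 -0.1954]
 [ 0.5032 -0.2123]
 [ 0.4873 -0.2603]] [ 0.4717761  -0.22750522] [np.float64(0.0509), np.float64(0.0498), np.float64(0.0493), np.float64(0.0506)] [np.float64(159.1), np.float64(69.7), np.float64(-20.0), np.float64(-108.4)]
```

View pics/w5z.png

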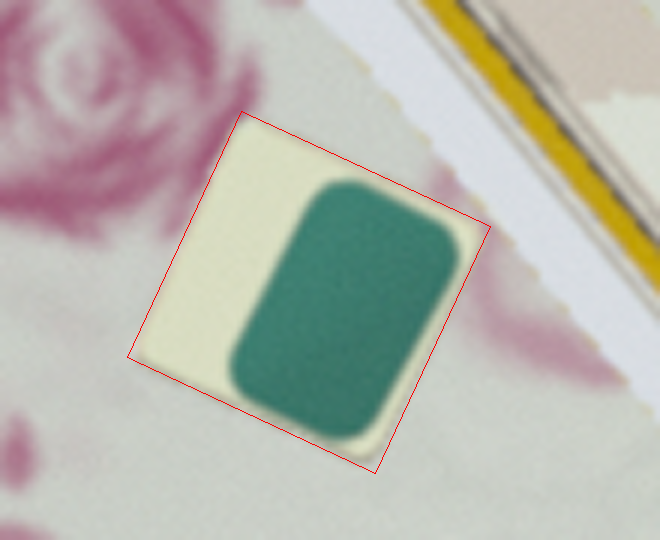

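Run:
```python
from h import *
z=load('scene0');hs=cv2.cvtColor(z['im'],cv2.COLOR_RGB2HSV)
m=((hs[...,0]>125)&(hs[...,0]<150)&(hs[...,1]>100)&(hs[...,2]>30)).astype(np.uint8)
for c in cv2.findContours(m,0,1)[0]:
    if cv2.contourArea(c)>100:
        mm=cv2.minAreaRect(c);print(mm,[onz(z,*p,.005)[:2].round(3).tolist() for p in cv2.boxPoints(mm)])
z=load('w5')
for px in[(325,285),(325,300),(310,290),(345,285)]:print(px,onz(z,*px,.009).round(3),pt(z,*px).round(3))
tip(.4718,-.2275,np.radians(-20.2),.25)
```

```text
((279.7134094238281, 300.42071533203125), (18.000341415405273, 19.43595314025879), 83.6598129272461) [[0.378, -0.149], [0.406, -0.185], [0.367, -0.212], [0.34, -0.176]]
((363.20001220703125, 277.4000244140625), (17.8885440826416, 18.782970428466797), 63.43495178222656) [[0.522, -0.293], [0.565, -0.319], [0.533, -0.354], [0.492, -0.329]]
(325, 285) [ 0.527 -0.327  0.009] [ 0.474 -0.197  0.264]
(325, 300) [ 0.529 -0.346  0.009] [ 0.529 -0.345  0.01 ]
(310, 290) [ 0.51  -0.334  0.009] [ 0.51  -0.335  0.009]
(345, 285) [ 0.55  -0.325  0.009] [ 0.479 -0.196  0.265]
pos [ 0.4641 -0.2247  0.3609] j [-0.47  0.26  1.77  0.    1.12 -0.56] rows shift [-0.0144  0.0301  0.4438] turn [-0.0003 -0.0003  0.1391] deg [-0.05 -0.06 25.03]
```

```bash
python3 -m handwheel '[[-0.0144,0.03,0.1,0,0,0.14,-0.5],[-0.0144,0.03,0.25,0,0,0.14,-0.5],[-0.0144,0.03,0.4,0,0,0.14,-0.5],[-0.0144,0.03,0.443,0,0,0.14,-0.5],[-0.0144,0.03,0.443,0,0,0.14,-0.5],[-0.0144,0.03,0.443,0,0,0.14,-0.5]]'
python3 - <<'E'
from h import *
snap('wrist','w6');print(manip.get_state()['opening']);tip(.4718,-.2275,np.radians(-20.2),.194)
E
```

```text
time_s: 13.45
tool_pos: [0.4728, -0.2279, 0.252]
tcp_rot: [0.82, 0.572, 0.001, 0.001]
force: [1.6, 1.0, 0.2]
opening: 0.0685
0.06815525769120125
pos [ 0.4728 -0.2281  0.2524] j [-0.47  0.39  1.89  0.    0.86 -0.12] rows shift [ 0.001  -0.0054  0.2336] turn [ 0.0012  0.0001 -0.0002] deg [ 0.21  0.02 -0.04]
```

View pics/w6.png

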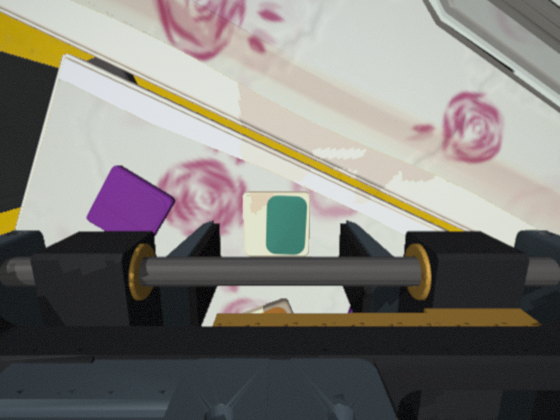

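The tile is square to the jaws at (277,224) and centred between the fingers. Descend and close with moderate force.

```bash
python3 -m handwheel '[[0,-0.004,0.1,0,0,0,-0.5],[0,-0.004,0.18,0,0,0,-0.5],[0,-0.004,0.22,0,0,0,-0.5],[0,-0.004,0.232,0,0,0,-0.5],[0,-0.004,0.234,0,0,0,-0.5],[0,-0.004,0.234,0,0,0,-0.5]]' 15; python3 st.py
python3 -m handwheel '[[0,0,0,0,0,0,0],[0,0,0,0,0,0,0.3],[0,0,0,0,0,0,1],[0,0,0,0,0,0,1],[0,0,0,0,0,0,1],[0,0,0,0,0,0,1]]' ;python3 st.py
```

```text
time_s: 14.1
tool_pos: [0.4714, -0.228, 0.1931]
tcp_rot: [0.821, 0.571, 0.001, 0.001]
force: [0.3, -0.4, -0.8]
opening: 0.0683
  y_jig -354.9 x_jig -92.0 z 193.1 F [ 0.28 -0.36 -0.83] Fy -0.39 68.3
time_s: 14.7
tool_pos: [0.4711, -0.2278, 0.1925]
tcp_rot: [0.821, 0.571, 0.0, 0.0]
force: [-1.0, 1.1, 5.6]
opening: 0.0501
  y_jig -354.7 x_jig -92.3 z 192.5 F [-1.03  1.09  5.55] Fy 1.17 50.1
```

```bash
python3 -m handwheel '[[0,0,-0.02,0,0,0,1],[0,0,-0.08,0,0,0,1],[0,0,-0.2,0,0,0,1],[0,0,-0.36,0,0,0,1],[0,0,-0.5,0,0,0,1],[0,0,-0.6,0,0,0,1],[0,0,-0.6,0,0,0,1]]' ;python3 st.py
python3 - <<'E'
from h import *
snap('wrist','w7');snap('side','d7')
a=cv2.imread('pics/w7.png');b=cv2.resize(cv2.imread('pics/d7.png')[120:280,180:300],(240,320))
o=np.zeros((420,800,3),np.uint8);o[:,:560]=a;o[:320,560:]=b;cv2.imwrite('pics/w7c.png',o)
E
```

```text
time_s: 15.4
tool_pos: [0.4716, -0.2281, 0.3457]
tcp_rot: [0.821, 0.571, 0.002, 0.003]
force: [0.7, 0.0, -0.5]
opening: 0.0497
  y_jig -355.0 x_jig -91.8 z 345.7 F [ 0.75  0.05 -0.53] Fy -0.02 49.7
```

View pics/w7c.png

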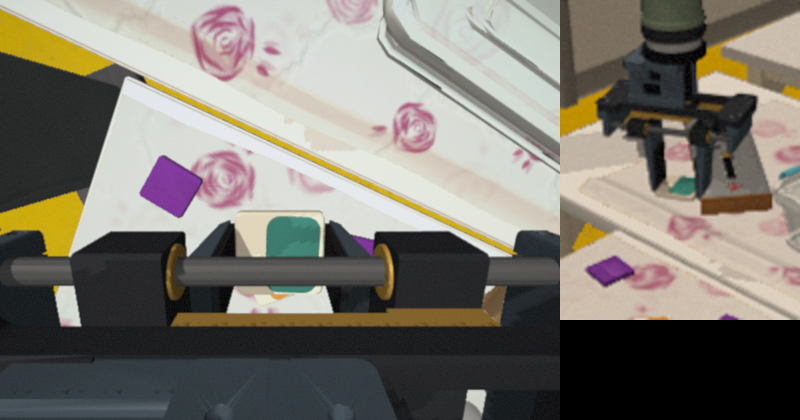

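The tile is held level at (280,250), opening 49.7 mm. Moving above the deck.

Run:
```python
from h import *
z=load('w7');print([pt(z,u,v).round(4).tolist() for u,v in((250,225),(250,250),(310,222),(310,250))])
tip(.5356,.0976,np.radians(4.94),.345)
```

```text
[[0.4623, -0.2064, 0.1585], [0.4568, -0.2202, 0.1581], [0.494, -0.216, 0.1595], [0.4887, -0.231, 0.1607]]
pos [ 0.4706 -0.2276  0.3418] j [-0.47  0.29  1.78  0.    1.07 -0.12] rows shift [ 1.31   -0.2088 -0.0125] turn [-1.000e-04 -1.000e-04 -1.405e-01] deg [-2.00e-02 -1.00e-02 -2.53e+01]
```

```bash
python3 -m handwheel '[[0.1,-0.02,0,0,0,-0.02,1],[0.25,-0.05,0,0,0,-0.05,1],[0.4,-0.08,0,0,0,-0.08,1],[0.55,-0.11,0,0,0,-0.11,1],[0.7,-0.14,0,0,0,-0.14,1],[0.85,-0.17,0,0,0,-0.1405,1],[0.95,-0.2,0,0,0,-0.1405,1],[1,-0.209,0,0,0,-0.1405,1],[1,-0.209,0,0,0,-0.1405,1],[1,-0.209,0,0,0,-0.1405,1]]'
python3 - <<'E'
from h import *
tip(.5356,.0976,np.radians(4.94),.345)
E
```

```text
time_s: 16.5
tool_pos: [0.5088, 0.0242, 0.3412]
tcp_rot: [0.676, 0.737, -0.001, -0.0]
force: [-0.2, -0.4, 0.2]
opening: 0.0498
pos [0.5088 0.0242 0.3412] j [ 0.03  0.27  1.81 -0.    1.07 -0.06] rows shift [ 0.2834  0.1322 -0.0155] turn [-0.0006  0.0002 -0.    ] deg [-0.11  0.03 -0.  ]
```

```bash
python3 -m handwheel '[[0.15,0.07,0,0,0,0,1],[0.25,0.12,0,0,0,0,1],[0.283,0.132,0,0,0,0,1],[0.283,0.132,0,0,0,0,1],[0.283,0.132,0,0,0,0,1]]'
python3 - <<'E'
from h import *
snap('wrist','w8');tip(.5356,.0976,np.radians(4.94),.26)
E
```

```text
time_s: 17.0
tool_pos: [0.5353, 0.0968, 0.3418]
tcp_rot: [0.676, 0.737, -0.001, -0.0]
force: [0.0, -0.9, -0.8]
opening: 0.0499
pos [0.5353 0.0967 0.342 ] j [ 0.16  0.32  1.73 -0.    1.09  0.07] rows shift [0.0035 0.0017 0.3278] turn [-0.0003  0.0002 -0.0005] deg [-0.05  0.04 -0.08]
```

View pics/w8.png

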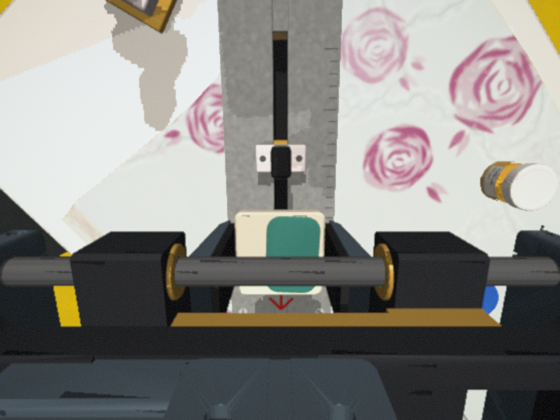

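The view shows the held tile at (280,250), with the stop's block at (280,158) and grip at (281,158), and the slot around column 280. I'll measure stop, slot and tile in this frame.

Run:
```python
from h import *
z=load('w8');P,u,v=cloud(z)
r=(u>245)&(u<320)&(v>130)&(v<185)
for lo,hi,h in[(.079,.094,.085),(.040,.052,.045)]:
    k=r&(P[...,2]>lo)&(P[...,2]<hi);mm=cv2.minAreaRect(np.argwhere(k)[:,::-1].astype(np.int32));print(h,k.sum(),np.median(P[k],0).round(4),mm,onz(z,*mm[0],h).round(4),np.percentile(P[k],[2,98],axis=0).round(4).tolist())
g=cv2.cvtColor(z['im'],cv2.COLOR_RGB2GRAY)
for row in (70,100,120,195,203):
    m=np.where(g[row,265:296]<60)[0]+265;c=(m.min()+m.max())/2;print(row,m.min(),m.max(),onz(z,c,row,.031).round(4))
for c in [(220,100),(342,100)]:print(onz(z,*c,.031).round(4))
k=(P[...,2]>.13)&(P[...,2]<.18)&(u>236)&(u<322)&(v>205)&(v<256);print('tile z',np.median(P[k],0),np.where(k[:,280])[0].min())
e=[onz(z,c,np.where(k[:,c])[0].min()-.5,.158) for c in range(245,318,6)];e=np.array(e);pf=np.polyfit(e[:,0],e[:,1],1);print('far edge',e.mean(0).round(4),np.degrees(np.arctan(pf[0])))
kk=np.where(k[235])[0];print(onz(z,kk.min()-.5,235,.158),onz(z,kk.max()+.5,235,.158))
```

```text
0.085 643 [0.5327 0.1418 0.0847] ((280.5, 161.5), (31.0, 21.0), 90.0) [0.5325 0.1417 0.085 ] [[0.5252, 0.13, 0.0813], [0.5403, 0.1528, 0.0863]]
0.045 829 [0.5312 0.1416 0.0451] ((280.5, 157.49998474121094), (48.99999237060547, 26.999996185302734), -0.0) [0.5326 0.1415 0.045 ] [[0.5113, 0.1288, 0.0422], [0.5542, 0.1538, 0.0465]]
70 273 286 [0.5255 0.2152 0.031 ]
100 274 286 [0.528  0.1906 0.031 ]
120 274 286 [0.5295 0.1736 0.031 ]
195 275 286 [0.5358 0.105  0.031 ]
203 275 286 [0.5365 0.0972 0.031 ]
[0.4749 0.1861 0.031 ]
[0.5828 0.1953 0.031 ]
tile z [0.53425773 0.10953755 0.15776426] 210
far edge [0.5342 0.1227 0.158 ] 4.879013075069819
[0.51082089 0.10609922 0.158     ] [0.55778845 0.11010832 0.158     ]
```

```bash
python3 -m handwheel '[[0,0.004,0.08,0,0,0,1],[0,0.004,0.2,0,0,0,1],[0,0.004,0.32,0,0,0,1],[0,0.004,0.4,0,0,0,1],[0,0.004,0.44,0,0,0,1],[0,0.004,0.456,0,0,0,1],[0,0.004,0.464,0,0,0,1],[0,0.004,0.464,0,0,0,1],[0,0.004,0.464,0,0,0,1]]'; python3 st.py
python3 - <<'E'
from h import *
tip(.5364,.0976,np.radians(4.94),.2245)
E
```

```text
time_s: 17.95
tool_pos: [0.537, 0.0982, 0.2271]
tcp_rot: [0.676, 0.737, 0.001, 0.001]
force: [-0.9, 0.6, -0.7]
opening: 0.0498
  y_jig -35.6 x_jig 1.5 z 227.1 F [-0.89  0.61 -0.71] Fy 0.68 49.8
pos [0.537  0.0982 0.2271] j [0.16 0.45 1.87 0.   0.82 0.07] rows shift [-0.0022 -0.0028  0.0103] turn [ 0.0006 -0.0001 -0.0001] deg [ 0.11 -0.01 -0.01]
```

```bash
python3 -m handwheel '[[0,0,0.004,0,0,0,1],[0,-0.002,0.008,0,0,0,1],[0,-0.002,0.01,0,0,0,1],[0,-0.002,0.01,0,0,0,1]]'>/dev/null; python3 st.py
python3 -m handwheel '[[0.004,0,0,0,0,0,1],[0.008,0,0,0,0,0,1],[0.012,0,0,0,0,0,1],[0.012,0,0,0,0,0,1]]'>/dev/null; python3 st.py
python3 - <<'E'
from h import *
snap('wrist','w9')
E
```

```text
y_jig -35.5 x_jig 0.6 z 223.6 F [ 0.07  0.12 -0.69] Fy 0.12 49.7
  y_jig -32.4 x_jig 0.7 z 223.6 F [ 0.46 -0.96 -0.32] Fy -0.99 50.1
```

View pics/w9.png

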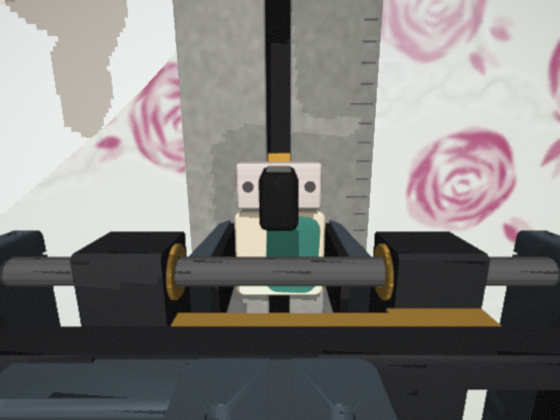

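The tile's edge (row 212) is almost at the block's near edge (row 208). Half-millimetre steps until contact.

```bash
cat > c.py <<'E'
from rig import manip; import numpy as np,sys
import os
os.system('python3 st.py')
s=manip.get_state();sys.exit(1 if s['force'][:2]@np.array([-.0861,.9963])<-2.6 else 0)
E
python3 -m handwheel '[[0.002,0,0,0,0,0,1],[0.002,0,0,0,0,0,1]]'>/dev/null; python3 c.py &&
python3 -m handwheel '[[0.002,0,0,0,0,0,1],[0.002,0,0,0,0,0,1]]'>/dev/null && python3 c.py &&
python3 -m handwheel '[[0.002,0,0,0,0,0,1],[0.002,0,0,0,0,0,1]]'>/dev/null && python3 c.py &&
python3 -m handwheel '[[0.002,0,0,0,0,0,1],[0.002,0,0,0,0,0,1]]'>/dev/null && python3 c.py &&
python3 -m handwheel '[[0.002,0,0,0,0,0,1],[0.002,0,0,0,0,0,1]]'>/dev/null && python3 c.py &&
python3 -m handwheel '[[0.002,0,0,0,0,0,1],[0.002,0,0,0,0,0,1]]'>/dev/null && python3 c.py &&
python3 -m handwheel '[[0.002,0,0,0,0,0,1],[0.002,0,0,0,0,0,1]]'>/dev/null && python3 c.py
```

```text
y_jig -32.0 x_jig 0.7 z 223.6 F [ 0.45 -0.15 -0.31] Fy -0.19 49.9
this script no longer has the robotException ignored in: <_io.TextIOWrapper mode='rw' encoding='UTF-8'>
Traceback (most recent call last):
BrokenPipeError: [Errno 32] Broken pipe
```

Two processes clashed over the robot in my check script. I'll fix it.

```bash
sed '/sys/,$d' st.py > c.py; echo "import sys; sys.exit(1 if s['force'][:2]@y < -2.6 else 0)" >> c.py
python3 c.py &&
python3 -m handwheel '[[0.002,0,0,0,0,0,1],[0.002,0,0,0,0,0,1]]'>/dev/null && python3 c.py &&
python3 -m handwheel '[[0.002,0,0,0,0,0,1],[0.002,0,0,0,0,0,1]]'>/dev/null && python3 c.py &&
python3 -m handwheel '[[0.002,0,0,0,0,0,1],[0.002,0,0,0,0,0,1]]'>/dev/null && python3 c.py &&
python3 -m handwheel '[[0.002,0,0,0,0,0,1],[0.002,0,0,0,0,0,1]]'>/dev/null && python3 c.py &&
python3 -m handwheel '[[0.002,0,0,0,0,0,1],[0.002,0,0,0,0,0,1]]'>/dev/null && python3 c.py &&
python3 -m handwheel '[[0.002,0,0,0,0,0,1],[0.002,0,0,0,0,0,1]]'>/dev/null && python3 c.py
```

```text
y_jig -32.0 x_jig 0.7 z 223.6 F [ 0.45 -0.15 -0.31] Fy -0.19 49.9
  y_jig -31.5 x_jig 0.7 z 223.6 F [-0.78  0.72 -0.27] Fy 0.78 50.3
  y_jig -31.0 x_jig 0.7 z 223.6 F [ 0.51 -0.16 -0.38] Fy -0.20 50.0
  y_jig -30.5 x_jig 0.7 z 223.6 F [-0.11 -1.07  0.42] Fy -1.05 50.1
  y_jig -30.0 x_jig 0.7 z 223.6 F [ 0.78 -0.22 -0.18] Fy -0.28 49.6
  y_jig -29.5 x_jig 0.7 z 223.6 F [-0.06  0.52 -0.16] Fy 0.52 49.6
  y_jig -29.0 x_jig 0.7 z 223.6 F [-0.03 -0.    0.1 ] Fy 0.00 50.0
```

```bash
python3 -m handwheel '[[0.002,0,0,0,0,0,1],[0.002,0,0,0,0,0,1]]'>/dev/null && python3 c.py &&
python3 -m handwheel '[[0.002,0,0,0,0,0,1],[0.002,0,0,0,0,0,1]]'>/dev/null && python3 c.py &&
python3 -m handwheel '[[0.002,0,0,0,0,0,1],[0.002,0,0,0,0,0,1]]'>/dev/null && python3 c.py
python3 - <<'E'
from h import *
snap('wrist','w10');z=load('w10');P,u,v=cloud(z)
r=(u>225)&(u<335)&(v>140)&(v<215)
k=r&(P[...,2]>.041)&(P[...,2]<.052);print(np.percentile(P[k],[2,50,98],axis=0).round(4).tolist())
cv2.imwrite('pics/w10z.png',cv2.resize(cv2.imread('pics/w10.png')[140:310,210:350],None,fx=4,fy=3.5,interpolation=cv2.INTER_CUBIC))
E
```

```text
y_jig -28.6 x_jig 0.6 z 223.6 F [ 0.62 -1.03 -0.55] Fy -1.08 49.6
  y_jig -28.1 x_jig 0.7 z 223.6 F [-1.06 -1.2   0.63] Fy -1.10 49.8
  y_jig -27.5 x_jig 0.7 z 223.6 F [-0.04 -0.81 -0.26] Fy -0.80 49.8
[[0.5111, 0.1306, 0.0429], [0.5329, 0.1448, 0.045], [0.5537, 0.1552, 0.0463]]
```

View pics/w10z.png

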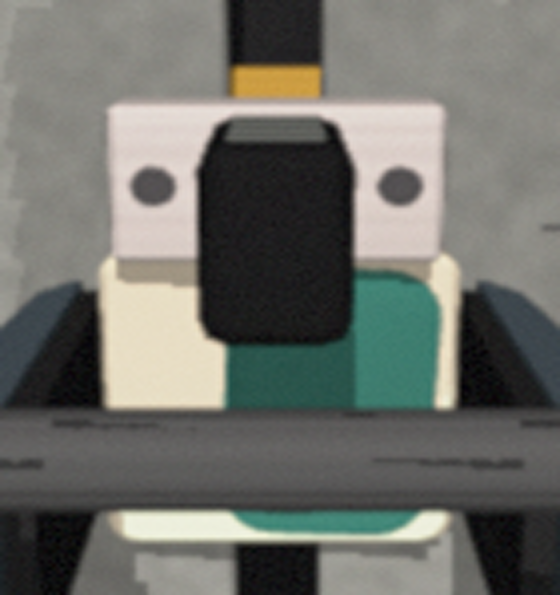

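The tile's edge is against the block: no deck shows between them, and the stop has taken up about 1.6 mm of its slack with around 1 N. Releasing.

```bash
python3 -m handwheel '[[0,0,0,0,0,0,0.05],[0,0,0,0,0,0,-0.1],[0,0,0,0,0,0,-0.3],[0,0,0,0,0,0,-0.5],[0,0,0,0,0,0,-0.5]]'; python3 st.py
python3 -m handwheel '[[0,0,-0.03,0,0,0,-0.5],[0,0,-0.12,0,0,0,-0.5],[0,0,-0.25,0,0,0,-0.5],[0,0,-0.4,0,0,0,-0.5],[0,0,-0.5,0,0,0,-0.5],[0,0,-0.5,0,0,0,-0.5],[0,0,-0.5,0,0,0,-0.5]]'
python3 - <<'E'
from h import *
snap('wrist','w11')
z=load('w11');P,u,v=cloud(z)
cv2.imwrite('pics/w11.png',z['im'][:,:,::-1])
E
```

```text
time_s: 21.35
tool_pos: [0.5356, 0.1063, 0.2237]
tcp_rot: [0.676, 0.737, 0.0, -0.0]
force: [-0.2, 0.0, 0.2]
opening: 0.0682
  y_jig -27.4 x_jig 0.7 z 223.7 F [-0.17  0.01  0.23] Fy 0.02 68.2
time_s: 22.05
tool_pos: [0.5353, 0.1061, 0.3491]
tcp_rot: [0.676, 0.737, 0.0, 0.0]
force: [0.2, 0.2, -0.5]
opening: 0.0686
```

View pics/w11.png

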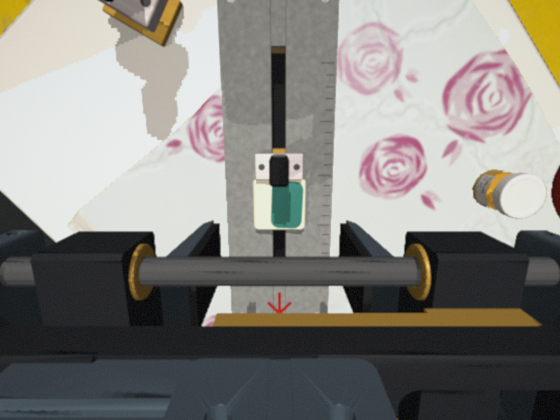

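The tile lies at (279,204) directly against the block at (279,166), and the gripper is clear. Now a numeric check.

Run:
```python
from h import *
z=load('w11');P,u,v=cloud(z);yv=np.array([-.0861,.9963]);xv=np.array([.9963,.0861]);o=np.array([.5325,.1335])
J=np.stack([(P[...,:2]-o)@xv,(P[...,:2]-o)@yv],-1)
r=(u>240)&(u<320)
b=r&(v>145)&(v<180)&(abs(P[...,2]-.045)<.006)&(abs(u-280)>12)
print('block z',np.median(P[b][:,2]),'L/R',[np.median(P[b&s][:,2]) for s in(u<280,u>280)],'y',np.percentile(J[b],[1,99],axis=0)[:,1],'x',np.percentile(J[b],[1,99],axis=0)[:,0])
t=r&(v>=184)&(v<232)&(abs(P[...,2]-.040)<.005)
mm=cv2.minAreaRect(np.argwhere(t)[:,::-1].astype(np.int32));print('tile',mm)
print('tile z',np.median(P[t][:,2]),[np.round(np.median(P[t&s][:,2]),4) for s in(v<195,v>215,u<268,u>292)],'y',np.percentile(J[t],[1,99],axis=0)[:,1],'x',np.percentile(J[t],[1,99],axis=0)[:,0])
C=np.array([onz(z,*p,.040)[:2] for p in cv2.boxPoints(mm)]);print([((c-o)@xv).round(4).item() for c in C],[((c-o)@yv).round(4).item() for c in C])
k=(abs(P[...,2]-.031)<.004)&(v==130)&(u>200)&(u<360);print('deck x',J[k][[0,-1],0])
```

```text
block z 0.04389097209543075 L/R [np.float64(0.043833483761629266), np.float64(0.043975218418346174)] y [-0.00289392  0.02074364] x [-0.02196614  0.0217805 ]
tile ((279.5, 206.5), (45.0, 51.0), 90.0)
tile z 0.03836055779775671 [np.float64(0.0384), np.float64(0.0383), np.float64(0.0379), np.float64(0.0384)] y [-0.05318848 -0.00840448] x [-0.02406962  0.02482249]
[-0.0235, 0.0242, 0.0251, -0.0243] [-0.0081, -0.008, -0.0522, -0.0522]
deck x [-0.05228577  0.0513352 ]
```

Run:
```python
from h import *
s=manip.get_state();print(s['force'],np.abs(s['dq']).max());print(manip.job_done())
```

```text
[-0.01709378  0.93557929 -1.27892011] 0.016894877980053728
the job is handed in; nothing more can be done
None
```

I seated the stop in the hidden notch, laid the teal tile on the deck against it, and handed the job in at about 22 s of the 72 s allowed. No verdict was reported.

**Stop:** I gripped it across its 24 mm faces and dragged it with about 6 N of downward pressure. The downward force fell from about 5.6 to 1.9 N at roughly 6 mm to the +y side of the deck's middle. The block top then read 45.0 mm, which is fully down. I eased the pressure and let go.

**Tile:** I picked it up, placed it over the slot and slid it until it touched the stop. The stop then shifted about 2 mm within the notch's clearance.

**Last checks** (final wrist view):
- **Position:** the tile's centre is 37 mm from the stop's centre on the arrow side and within 1 mm of the slot line. It looks square to the jig.
- **Heights:** the block top read 43.9 mm and the tile top 38.4 mm, against 45 and 40 expected. The 5.5 mm step between them is close to the expected 5 mm, so I took this as a camera offset of 1 to 1.5 mm.
- **Gripper:** clear of everything and still at hand-in.

**Disagreements and gaps:**
- The grasp put the stop about 2 mm from where the camera did. Closing in by touch covered the difference.
- One picture taken while the arm was still moving read about 3 mm low, so I ignored it.
- One check script clashed over the robot connection and stopped there; I fixed it before moving on.
- I did not photograph the other tiles and the jars again at the end, but the arm felt no contact near them.

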